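# Seat the disc cutter in its base and feel its slot with the taper gauge

## Task

Lower the little steel disc cutter into the recess of the dark striking base until it sits flat and square on the recess floor, and let go of it; do not drop it in. Then take the red-handled taper gauge and, with its blade lying flat on the lower plate, gently slide it into the slot between the cutter's two plates until it drags snugly on both plates and goes no further without forcing. Finish still holding the gauge in the slot at that depth, so that the gap can be read from its scale; leave the hammer, the rule and the bench block where they are.

Things in the scene. Friction and masses are not known exactly. Their poses are not given: they have to be found in the camera images.
- base: Striking base: dark steel block 140 x 130 x 26 mm, fixed to the bench. Origin at the centre of its underside, z up, +x pointing away from the robot within 0.3 rad. A centred recess in its top is 68 mm (x) by 60 mm (y), 11 mm deep: floor 15 mm, rim 26 mm above the bench; the rim is bevelled over its top 6 mm, opening 3 mm outwards.
- pocket (a point): Centre of the recess floor of the striking base, 15 mm above the bench, axes as the base.
- cutter: Disc cutter: bright steel block 64 (x) by 56 mm (y), 0.75 to 0.9 kg, flat on the bench; origin at the centre of its underside, z up. Lower plate 0 to 18 mm, slot, 14 mm upper plate, nuts; 44 mm tall at most. Fits the recess with 2 mm play each side, long side along the base's x, either way round. Grip it across y (56 mm), fingertips 15 mm or more above its underside to clear the recess rim.
- slot (a point): Middle of the slot's floor (top of the lower plate), 18 mm above the cutter's underside, axes as the cutter. The slot is open at both ends in x (faces at x = -32 and +32 mm), where both plates have 3 mm 45 degree chamfers. Four 8 mm pillars at x = +-23, y = +-20 mm cross it and leave 32 mm clear in y. Seated, its floor is 33 mm above the bench.
- die: The cutter's lower plate, 64 x 56 x 18 mm; origin and axes as the cutter.
- guide: The cutter's upper plate with punch holes and four brass nuts, 64 x 56 x 14 mm; origin at the centre of its underside, axes as the cutter. It is locked at a height that differs each time, so that the slot is 3.5 to 5.2 mm high; the reading is too coarse to tell, the gap has to be felt.
- gauge: Taper gauge, 85 g, lying flat on the bench. Origin at the centre of the underside of its red handle (50 mm in x, 14 mm in y, 18 mm tall), z up, x towards the blade's tip. The underside of handle and blade is one flat plane. Steel blade 12 mm wide from x = 25 mm (7.5 mm thick) to x = 115 mm (1.5 mm thick), tapering 1 in 15 on its upper face. Balances 30 mm ahead of the handle's centre.
- gauge_tip (a point): Tip of the gauge's blade: middle of the lower edge of its end, 115 mm along the gauge's x from its origin; axes as the gauge. The blade drags on both plates when the tip is 33 to 59 mm inside the face of the plates it entered by, depending on the gap: from there the push along the blade rises within about 5 mm to a snug 5 N or so.
- hammer: Bystander: wooden-handled hammer, 230 mm long, lying beyond the base to the robot's right. Leave alone.
- rule: Bystander: steel rule 170 x 25 x 2 mm lying beyond the base. Leave alone.
- bench_block: Bystander: dark steel bench block 90 x 75 x 20 mm with a brass strip on it, beyond the base to the robot's left. Leave alone.
- punch_stand: Fixed wooden stand 70 x 110 x 35 mm with steel punches standing up to 85 mm above the bench, to the robot's left; origin at the centre of its underside. Keep clear.

How it is judged:
By the outcome, as a careful person would: the job done as asked, in the order asked, and still so for the second after the job is handed in, while the arm keeps its last pose, push and grip.
It also fails if it takes over 72 s, if anything falls off the work surface, if the arm or the gripper's body presses on something with over 40 N, if the wrist force passes 120 N, or if a joint passes its speed limit or range.

## Robot

A 6-joint arm with a two-finger parallel gripper is mounted at the origin on the work surface. World frame = base frame: x ahead of the robot, y to its left, z up, the work surface at z = 0. Lengths are in mm, angles in rad, forces in N, time in s.
With the tool pointing down it reaches from about 275 to 875 mm from the base axis. Payload 12.5 kg.
Tool frame: the origin (TCP) lies midway between the tips of the shut fingers; the grasp point (between the pads) lies 19 mm behind it; z points along the fingers, y is the line along which they close (so a half turn about z gives the same grasp; the last joint's range is limited). The gripper opens to 85 mm and grips with 20 to 120 N. Pads are 22 mm wide; open, the fingers measure 114 mm over their backs; the gripper's body (76 mm by 85 mm) begins 54 mm behind the grasp point. The pads swing forward as they close: fully open they stand 13 mm farther back than shut.
Start: joints at [-1.348, 0.351, 1.652, -0, 1.139, -0.085], TCP at [166.649, -524.13, 231.29] pointing down, gripper open.
Joint ranges: [-2.75, 2.75], [-0.79, 2.1], [0.01, 2.65], [-1.57, 4.71], [0.07, 3.14], [-2.87, 2.87]. Speed limits (rad/s): [2.22, 2.22, 2.79, 3.14, 3.14, 3.14].

## Interface

Orientations are given as a unit quaternion [w, x, y, z].
In Python, from bench import manip, vision, job, spot_in, silhouettes, landmark_of gives the robot as it stands. The module is installed in compiled form; this text tells all that it offers.
- The arm moves only by the tool drive_tool, never from a script. Its argument "deltas" is a list of rows, each a list of 3 entries, a list of its own where there are three numbers: the shift along the world's x, y, z in m, then the turn, a rotation vector about the world's x, y, z in degrees, then the finger opening in m, from 0 to 0.0854. In form: [[[tx, ty, tz], [rx, ry, rz], jaw], ...]. A call has 1 to 8 rows; each row shifts and turns the commanded pose from where the row before left it; what a row does not reach is not made up. A row lasts 1/12 s, in which the tool goes at most 41.7 mm and 7.16 degrees, less where a joint would pass 70% of its speed; a pose out of reach is approached as far as the arm can. A call with a gripper value outside its range is refused whole. The fingers move at their own pace and stop on an object; the grip force is fixed at half the most. Time passes only in rows, so rows that do not move let the fingers close. It gives the time, the measured TCP pose, the force, the opening and the grip force at its end, in the units of the state.
- manip.get_state(): the state, without advancing time (a new reading comes with each control period).
- vision.camera(name): name is "scene" or "side" or "wrist"; returns the picture (420x560x3 uint8, red, green, blue); there is no depth.
- vision.camera_info(name): a dict with "fovy" (degrees; the focal length in pixels is half the picture's height over the tangent of half this angle, whatever the lens; pixels are square), "cx", "cy" (the principal point, pixels), "k1" (the pictures are not rectified: a ray, as slopes to the right and down, at radius r is drawn at 1 + k1 r^2 times it, then the intrinsics apply), "origin" and "attitude" of the camera in the world; the wrist camera has in their place "tool_from_camera" (4x4, takes a point from camera to tool coordinates, whose origin is the TCP and whose axes are the flange's). Camera axes: x right, y down, z forward; pixel columns grow to the right and rows downward; lengths in mm; the calibration is good to about 2 mm. A picture is of the moment at which its call begins: read the wrist's pose just before it. camera_info takes no time and is no camera call.
- job.sign_off(): hands the job in; it is judged then, once.
Trained networks look in the newest picture that a camera, given by its name, has taken for a name from the list of things; names that differ only in an ending like _2 or _b are one class to them, and where a whole thing is asked for, a point or a joint stands for the part that bears it (a point fixed in the world has none). Each returns a list of dicts, best first, with "p" (0 to 1); they miss things now and then, are a little off and sometimes report something else, mostly with a low value. They report only what shows in the picture. A call takes as long as a camera call.
- spot_in(target, camera): "position" ([x, y, z] in mm, in the coordinates of the camera as it stood for that picture, good to about 4 mm: the middle of the surface that is visible of it).
- silhouettes(target, camera): "pixels" (420x560 bool, what is visible of it).
- landmark_of(target, camera): "position" ([x, y, z] in mm, in the coordinates of the camera as it stood for that picture, good to about 4 mm: a listed point, or the origin of a listed thing).
The state is a dict: "time": time; "joint_positions": joint angles; "joint_vel": joint speeds; "joint_torque": joint torques, N m; "tool_pos": TCP position; "orientation": TCP orientation; "wrist_force": force on the tool from outside, world axes, zero at the start; "torque": the same for the moment, N m; "finger_gap": finger opening in mm; "gripper_force": force on a finger pad.
Only numpy, scipy, OpenCV 4.12 (cv2) and the standard library are available. Lean on these libraries where they do the work, as an engineer would, in place of code of your own. Each camera call takes 0.05 s, during which the arm holds its last target. There are 200 camera calls.

## Working session

There is one attempt and no reset: what is moved stays moved. The work goes in short steps, Python scripts to look and compute and a tool call to move; the robot and the scene stay as the last step left them, time stands still between calls to the robot, and variables do not carry over. Pictures are saved under pics/ and viewed, at most 12 in all, crops included, and the job is handed in when it is done.

Besides the shell and the picture viewer there is one more tool, called after ">>>" as a command line: name --argument value ..., lists and objects as JSON in quotes. drive_tool: Moves the arm, as the interface text tells. Its arguments: {"type":"object","properties":{"deltas":{"type":"array","items":{"type":"array"}}},"required":["deltas"]}

```bash
mkdir -p pics; cat > h.py <<'E'
import numpy as np, cv2
from scipy.spatial.transform import Rotation as R
from bench import manip, vision, job, spot_in, silhouettes, landmark_of
def rot(q): return R.from_quat([q[1],q[2],q[3],q[0]]).as_matrix()
def cam(name, st=None):
    i=vision.camera_info(name); f=210/np.tan(np.radians(i["fovy"])/2)
    if name=="wrist":
        T=np.array(i["tool_from_camera"]); st=st or manip.get_state()
        A=rot(st["orientation"]); Rm=A@T[:3,:3]; o=A@T[:3,3]+np.array(st["tool_pos"])
    else:
        o=np.array(i["origin"]); a=np.array(i["attitude"]); Rm=rot(a) if a.size==4 else a.reshape(3,3)
    return f,i["cx"],i["cy"],i["k1"],Rm,o
def toworld(c,p): return c[4]@np.array(p)+c[5]
def pix2plane(c,uv,z):
    f,cx,cy,k1,Rm,o=c; K=np.array([[f,0,cx],[0,f,cy],[0,0,1.]])
    n=cv2.undistortPoints(np.float64(uv).reshape(-1,1,2),K,np.array([k1,0,0,0.])).reshape(-1,2)
    d=np.c_[n,np.ones(len(n))]@Rm.T
    return o+d*((z-o[2])/d[:,2])[:,None]
def proj(c,P):
    f,cx,cy,k1,Rm,o=c; K=np.array([[f,0,cx],[0,f,cy],[0,0,1.]])
    q=(np.atleast_2d(P)-o)@Rm
    return cv2.projectPoints(q,np.zeros(3),np.zeros(3),K,np.array([k1,0,0,0.]))[0].reshape(-1,2)
def snap(name,fn):
    st=manip.get_state(); im=vision.camera(name); cv2.imwrite("pics/"+fn,im[:,:,::-1]); return im,cam(name,st)
E
python3 - <<'E'
from h import *
for n in ["scene","side","wrist"]:
    im,c=snap(n,n+"0.png")
    print(n,[np.round(x,3).tolist() for x in c])
    for t in ["base","pocket","cutter","slot","gauge","gauge_tip","punch_stand","hammer"]:
        r=landmark_of(t,n)
        if r: print(t,[(round(x["p"],2),np.round(toworld(c,x["position"]),0).tolist()) for x in r[:2]])
print(manip.get_state())
a=cv2.imread("pics/scene0.png");b=cv2.imread("pics/side0.png")
cv2.imwrite("pics/m0.png",cv2.resize(np.vstack([a,b]),(448,672))) 
E
```

```text
scene [535.92, 274.44, 195.331, -0.214, [[0.531, 0.607, -0.591], [0.847, -0.397, 0.353], [-0.02, -0.689, -0.725]], [1470.615, -455.24, 1098.749]]
base [(0.88, [631.0, -12.0, 2.0])]
pocket [(0.82, [625.0, -11.0, 18.0])]
cutter [(0.57, [457.0, -285.0, 0.0])]
slot [(0.67, [455.0, -281.0, 15.0])]
gauge [(0.5, [463.0, 291.0, -2.0])]
gauge_tip [(0.58, [576.0, 279.0, 1.0])]
punch_stand [(0.74, [624.0, 417.0, -0.0])]
hammer [(0.74, [712.0, -324.0, -4.0])]
side [510.745, 279.51, 205.155, -0.092, [[0.997, -0.059, 0.046], [-0.075, -0.733, 0.676], [-0.006, -0.678, -0.735]], [543.492, -761.237, 948.304]]
base [(0.93, [637.0, -12.0, -0.0])]
pocket [(0.55, [636.0, -13.0, 17.0]), (0.34, [465.0, 286.0, 3.0])]
cutter [(0.74, [456.0, -285.0, -0.0])]
slot [(0.98, [460.0, -287.0, 15.0])]
gauge [(0.79, [468.0, 291.0, 6.0]), (0.62, [458.0, -284.0, 1.0])]
gauge_tip [(0.55, [582.0, 279.0, 4.0])]
punch_stand [(0.73, [628.0, 415.0, 1.0])]
hammer [(0.58, [712.0, -328.0, -1.0])]
wrist [299.972, 279.999, 213.185, -0.042, [[0.302, -0.917, -0.262], [-0.953, -0.29, -0.083], [-0.0, 0.275, -0.961]], [233.0, -501.706, 372.597]]
{'time': 1.35, 'joint_positions': array([-1.34760884e+00,  3.50674127e-01,  1.65179192e+00, -2.83545071e-05,
        1.13906975e+00, -8.46185584e-02]), 'joint_vel': array([-7.11493553e-04, -7.76903733e-04, -1.14574285e-03, -6.55752508e-04,
        2.49833839e-04,  3.59003836e-06]), 'joint_torque': array([-1.26088085e-03, -5.06028879e+01, -2.91650069e+01, -1.66688033e-04,
        6.04559227e-04, -9.67190999e-06]), 'tool_pos': array([ 166.64034   , -524.1456474 ,  231.30681186]), 'orientation': array([ 2.92533644e-05,  9.88179378e-01,  1.53302043e-01, -1.08774980e-05]), 'wrist_force': array([-0.61513411, -0.03611191,  0.29646795]), 'torque': array([0.02866211, 0.01514738, 0.04285384]), 'gripper_force': 0.0, 'finger_gap': 85.1959709713637}
```

View pics/scene0.png

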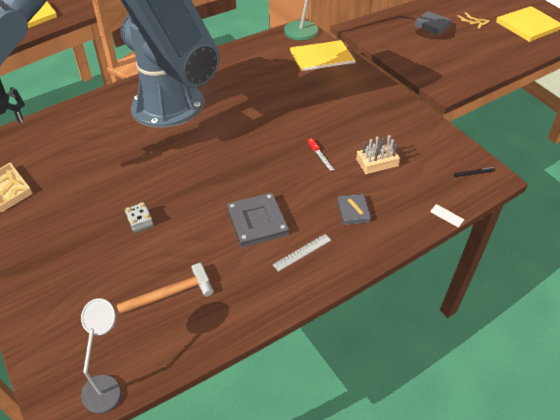

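View pics/side0.png

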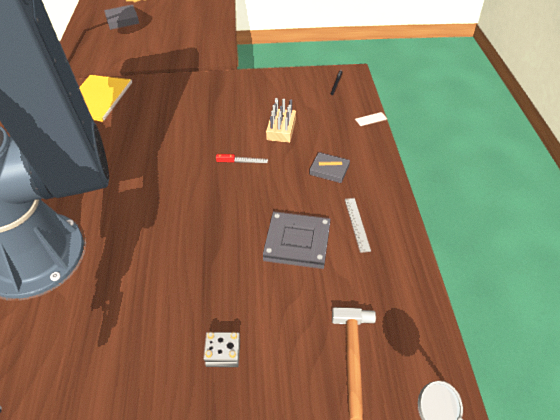

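>>> drive_tool --deltas '[[[0.029,0.024,0],[0,0,-2.2],0.085],[[0.029,0.024,0],[0,0,-2.2],0.085],[[0.029,0.024,0],[0,0,-2.2],0.085],[[0.029,0.024,0],[0,0,-2.2],0.085],[[0.029,0.024,0],[0,0,-2.2],0.085],[[0.029,0.024,0],[0,0,-2.2],0.085],[[0.029,0.024,0],[0,0,-2.2],0.085],[[0.029,0.024,0],[0,0,-2.2],0.085]]'

```text
time: 2.02
tool_pos: [399.9, -330.7, 231.5]
orientation: [0.0, 1.0, -0.001, 0.0]
wrist_force: [0.4, -1.5, 0.1]
finger_gap: 85.1
gripper_force: 0.0
```

>>> drive_tool --deltas '[[[0.029,0.024,0],[0,0,0],0.085],[[0.029,0.024,0],[0,0,0],0.085],[[0,0,0],[0,0,0],0.085],[[0,0,0],[0,0,0],0.085]]'

```text
time: 2.35
tool_pos: [457.6, -282.9, 231.1]
orientation: [-0.0, 1.0, 0.002, -0.0]
wrist_force: [-0.3, 1.0, 0.1]
finger_gap: 85.0
gripper_force: 0.0
```

```bash
cat > fit.py <<'E'
from h import *
def rectfit(mask,c,z):
    """min-area rect of a silhouette's outline mapped on plane z"""
    cs,_=cv2.findContours(mask.astype(np.uint8),cv2.RETR_EXTERNAL,cv2.CHAIN_APPROX_NONE)
    k=max(cs,key=cv2.contourArea).reshape(-1,2)
    P=pix2plane(c,k,z)[:,:2]; r=cv2.minAreaRect(np.float32(P)); return r,P
E
python3 - <<'E'
from fit import *
im,c=snap("wrist","w1.png")
print(manip.get_state()["tool_pos"],manip.get_state()["orientation"],manip.get_state()["time"])
for t in ["cutter","slot","guide"]:
    print(t,[(round(x["p"],2),np.round(toworld(c,x["position"]),1).tolist()) for x in landmark_of(t,"wrist")[:2]])
for t in ["cutter","guide"]:
    s=silhouettes(t,"wrist")
    if s: print(t,s[0]["p"],s[0]["pixels"].sum(),rectfit(s[0]["pixels"],c,36.5)[0])
E
```

```text
[ 456.75504386 -283.8181868   231.16394534] [ 3.75002379e-06  9.99999422e-01  1.05876450e-03 -1.89629692e-04] 2.4
cutter [(0.88, [458.2, -285.2, 2.2])]
slot [(0.84, [460.6, -282.0, 15.8]), (0.19, [634.1, -8.6, -4.1])]
guide [(0.74, [456.7, -287.1, 22.0])]
cutter 0.91 2801 ((458.9172058105469, -282.9500427246094), (55.99803924560547, 69.51702117919922), 85.09513092041016)
guide 0.61 2386 ((457.7872314453125, -282.8254089355469), (53.880470275878906, 65.05013275146484), 85.17044067382812)
```

View pics/w1.png

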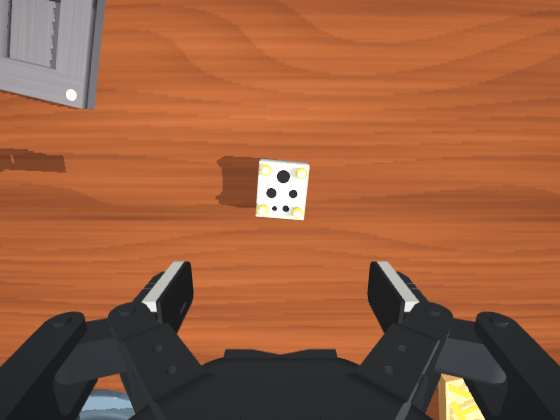

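>>> drive_tool --deltas '[[[0.001,0.001,-0.036],[0,0,-1],0.085],[[0,0,-0.036],[0,0,-1],0.085],[[0,0,-0.036],[0,0,-1],0.085],[[0,0,-0.036],[0,0,-1],0.085],[[0,0,-0.03],[0,0,-1],0.085],[[0,0,-0.02],[0,0,0],0.085],[[0,0,-0.015],[0,0,0],0.085],[[0,0,-0.005],[0,0,0],0.085]]'

```text
time: 3.32
tool_pos: [456.2, -283.0, 15.1]
orientation: [-0.001, 0.999, -0.044, -0.001]
wrist_force: [0.2, 0.5, 0.1]
finger_gap: 85.0
gripper_force: 0.0
```

>>> drive_tool --deltas '[[[0,0,0],[0,0,0],0.085],[[0,0,0],[0,0,0],0.04],[[0,0,0],[0,0,0],0.04],[[0,0,0],[0,0,0],0.04],[[0,0,0],[0,0,0],0.04],[[0,0,0],[0,0,0],0.04],[[0,0,0],[0,0,0],0.04],[[0,0,0],[0,0,0],0.04]]'

```text
time: 3.98
tool_pos: [458.3, -283.9, 18.9]
orientation: [0.001, 0.999, -0.043, 0.001]
wrist_force: [-2.3, -1.1, 8.5]
finger_gap: 54.8
gripper_force: 63.9
```

>>> drive_tool --deltas '[[[0,0,0.004],[0,0,0],0.04],[[0,0,0.01],[0,0,0],0.04],[[0,0,0.02],[0,0,0],0.04],[[0,0,0.03],[0,0,0],0.04],[[0,0,0.035],[0,0,0],0.04],[[0,0,0.035],[0,0,0],0.04],[[0,0,0.035],[0,0,0],0.04],[[0,0,0.035],[0,0,0],0.04]]'

```text
time: 4.65
tool_pos: [456.9, -282.5, 223.4]
orientation: [-0.0, 0.999, -0.043, -0.0]
wrist_force: [0.3, -1.0, -8.9]
finger_gap: 54.6
gripper_force: 66.5
```

>>> drive_tool --deltas '[[[0.02,0.03,0.01],[0,0,0],0.04],[[0.022,0.034,0],[0,0,0],0.04],[[0.022,0.034,0],[0,0,0],0.04],[[0.022,0.034,0],[0,0,0],0.04],[[0.022,0.034,0],[0,0,0],0.04],[[0.022,0.034,0],[0,0,0],0.04],[[0.022,0.034,0],[0,0,0],0.04],[[0.015,0.027,0],[0,0,0],0.04]]'

```text
time: 5.32
tool_pos: [625.2, -19.2, 231.5]
orientation: [-0.0, 0.999, -0.043, -0.0]
wrist_force: [0.1, -0.6, -7.0]
finger_gap: 54.3
gripper_force: 66.5
```

>>> drive_tool --deltas '[[[0.008,0.01,0],[0,0,0],0.04],[[0,0,0],[0,0,0],0.04],[[0,0,0],[0,0,0],0.04]]'

```text
time: 5.57
tool_pos: [632.0, -11.9, 231.0]
orientation: [0.0, 0.999, -0.043, -0.001]
wrist_force: [-0.3, -0.6, -7.9]
finger_gap: 54.3
gripper_force: 66.7
```

```bash
python3 - <<'E'
from fit import *
im,c=snap("wrist","w2.png")
print(manip.get_state()["tool_pos"],manip.get_state()["orientation"],manip.get_state()["time"])
for t in ["base","pocket","cutter","slot"]:
    print(t,[(round(x["p"],2),np.round(toworld(c,x["position"]),1).tolist()) for x in landmark_of(t,"wrist")[:2]])
s=silhouettes("base","wrist")
if s: print(s[0]["p"],s[0]["pixels"].sum(),rectfit(s[0]["pixels"],c,26)[0])
E
```

```text
[631.84274522 -12.6502417  231.15464108] [ 1.73729471e-04  9.99062237e-01 -4.32913968e-02 -6.86343608e-04] 5.6167
base []
pocket [(0.64, [633.5, -10.8, 17.4])]
cutter [(0.95, [630.9, -12.1, 212.2])]
slot [(0.89, [630.7, -11.5, 227.2])]
0.84 8390 ((651.6829833984375, -16.246055603027344), (129.4910125732422, 102.48866271972656), 76.29904174804688)
```

View pics/w2.png

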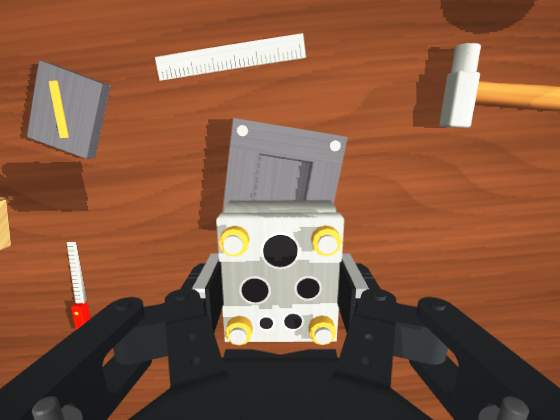

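>>> drive_tool --deltas '[[[-0.03,0.005,0],[0,0,-3],0.04],[[-0.03,0.005,0],[0,0,-3],0.04],[[-0.03,0.005,0],[0,0,-2.8],0.04],[[0,0,0],[0,0,0],0.04],[[0,0,0],[0,0,0],0.04]]'

```text
time: 6.28
tool_pos: [541.6, 2.7, 231.9]
orientation: [0.0, 0.993, -0.12, 0.0]
wrist_force: [-0.1, 0.2, -7.8]
finger_gap: 54.5
gripper_force: 66.8
```

```bash
python3 - <<'E'
from fit import *
im,c=snap("wrist","w3.png")
print(manip.get_state()["tool_pos"],manip.get_state()["orientation"],manip.get_state()["time"])
for t in ["base","pocket","cutter","slot"]:
    print(t,[(round(x["p"],2),np.round(toworld(c,x["position"]),1).tolist()) for x in landmark_of(t,"wrist")[:2]])
s=silhouettes("base","wrist")
if s: print(s[0]["p"],s[0]["pixels"].sum(),rectfit(s[0]["pixels"],c,26)[0])
s=silhouettes("cutter","wrist")
if s: print(s[0]["p"],s[0]["pixels"].sum())
i=cv2.imread("pics/w3.png"); cv2.imwrite("pics/w3b.png",cv2.resize(i[60:300,140:440],(750,600),interpolation=cv2.INTER_CUBIC))
E
```

```text
[542.68312598   2.53797798 232.00136698] [-4.09893528e-06  9.92783778e-01 -1.19915979e-01  7.26622753e-04] 6.3333
base [(0.77, [634.0, -10.3, -1.5])]
pocket [(0.81, [636.8, -13.7, 14.6])]
cutter [(0.89, [539.7, -0.2, 211.3])]
slot [(0.72, [540.8, 3.3, 230.6])]
0.9 15676 ((632.4631958007812, -11.0853271484375), (131.08656311035156, 141.34266662597656), 76.36723327636719)
0.7 16536
```

View pics/w3b.png

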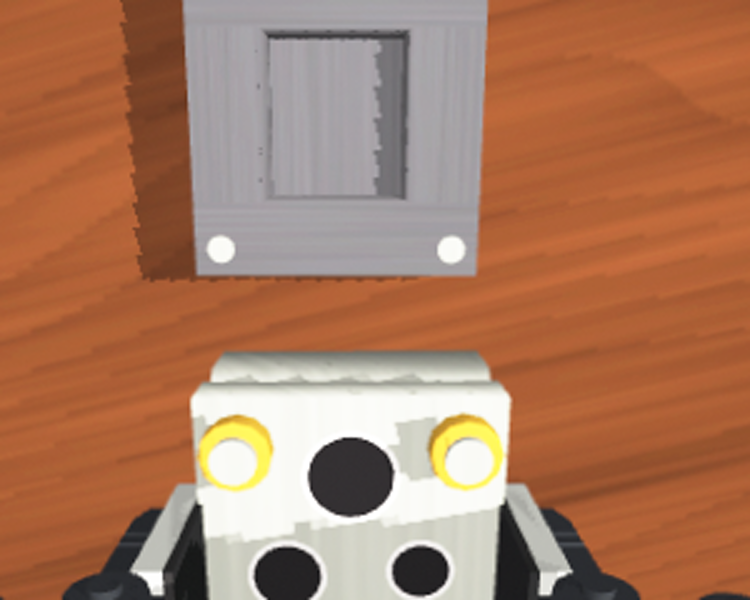

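```bash
python3 - <<'E'
from h import *
P=[];
for _ in range(6):
    vision.camera("wrist"); s=manip.get_state(); P.append(np.r_[s["tool_pos"],R.from_matrix(rot(s["orientation"])).as_rotvec(degrees=True)])
P=np.array(P); print(P.mean(0),P.std(0))
q=R.from_rotvec(P.mean(0)[3:],degrees=True).as_quat()
st=dict(tool_pos=P.mean(0)[:3],orientation=np.array([q[3],q[0],q[1],q[2]]))
c=cam("wrist",st); A=rot(st["orientation"])
cr=lambda L:np.array(L)/2.5+[140,60]
rec=pix2plane(c,cr([[264,30],[409,30],[405,198],[266,198]]),26)
print("recess26",rec.round(1).tolist(),rec.mean(0))
bw=pix2plane(c,cr([[196,275],[477,275],[221,249],[452,249]]),26); print("near edge",bw.round(1).tolist())
for z in (250,254,256,258):
    n=pix2plane(c,cr([[235,462],[468,460]]),z); t=(n-st["tool_pos"])@A
    print(z,np.linalg.norm(n[0]-n[1]),t.round(1).tolist())
im=vision.camera("wrist")
from fit import rectfit
s=silhouettes("base","wrist"); r=rectfit(s[0]["pixels"],c,26)[0]; print(r)
# axes
a=np.radians(r[2]-90); print("tool err to base centre, tool frame", (np.r_[r[0],26]-st["tool_pos"])@A)
E
```

```text
[ 5.42790911e+02  2.82316487e+00  2.31148570e+02  5.95677595e+01
 -7.19042802e+00 -6.04218902e-03] [8.45346088e-02 4.65755542e-02 3.83415565e-02 1.68481959e+02
 2.03361604e+01 1.53888922e-02]
recess26 [[603.9, 424.3, 26.0], [612.5, 321.5, 26.0], [662.7, 326.8, 26.0], [672.9, 438.8, 26.0]] [638.00948142 377.82351211  26.        ]
near edge [[729.5, 555.0, 26.0], [681.9, 290.1, 26.0], [706.2, 505.7, 26.0], [675.9, 302.1, 26.0]]
250 151.29363630879877 [[-37.3, -44.9, 122.7], [13.9, 22.0, -3.0]]
254 158.5506483191662 [[-42.4, -47.0, 135.4], [11.2, 23.1, 3.6]]
256 162.17915432434995 [[-44.9, -48.1, 141.7], [9.9, 23.7, 7.0]]
258 165.80766032953375 [[-47.5, -49.1, 148.0], [8.5, 24.2, 10.3]]
((660.9306030273438, 414.55120849609375), (173.18409729003906, 250.54147338867188), 8.719380378723145)
tool err to base centre, tool frame [  71.48129738   25.41685772 -468.83612478]
```

```bash
cat >> h.py <<'E'
def mstate(n=5):
    P=[];Q=[]
    for _ in range(n):
        vision.camera("wrist"); s=manip.get_state(); P.append(s["tool_pos"]); q=np.array(s["orientation"]); Q.append(q*np.sign(q[1]))
    q=np.mean(Q,0); return dict(tool_pos=np.mean(P,0),orientation=q/np.linalg.norm(q),time=s["time"],f=s["wrist_force"])
E
python3 - <<'E'
from h import *
from fit import rectfit
st=mstate(4); print(st)
c=cam("wrist",st); A=rot(st["orientation"])
cr=lambda L:np.array(L)/2.5+[140,60]
T=lambda p:(p-st["tool_pos"])@A
rec=pix2plane(c,cr([[264,30],[409,30],[405,198],[266,198]]),26)
print("recess26",T(rec).round(1).tolist(),rec.mean(0))
bw=pix2plane(c,cr([[196,275],[477,275],[221,249],[452,249]]),26); print("near edge",T(bw).round(1).tolist())
for z in (250,254,258):
    n=pix2plane(c,cr([[235,462],[468,460]]),z); t=T(n)
    print(z,np.linalg.norm(n[0]-n[1]),t.round(1).tolist())
s=silhouettes("base","wrist"); r=rectfit(s[0]["pixels"],c,26)[0]; print(r)
print("base centre in tool",T(np.r_[r[0],26]))
E
```

```text
{'tool_pos': array([542.65699929,   2.87181902, 231.29874492]), 'orientation': array([-1.11731633e-05,  9.92793651e-01, -1.19836414e-01,  1.81936289e-05]), 'time': 7.2333, 'f': array([-0.06878637, -0.23256525, -7.86820384])}
recess26 [[127.1, -38.0, 205.3], [127.0, 24.0, 205.3], [56.7, 23.4, 205.3], [56.8, -39.2, 205.3]] [633.70177932 -11.75002204  26.        ]
near edge [[22.2, -72.7, 205.3], [22.0, 57.4, 205.3], [34.1, -60.5, 205.3], [33.9, 45.4, 205.3]]
250 40.89752962990592 [[19.8, -21.5, -18.7], [20.1, 19.4, -18.7]]
254 39.563152867415305 [[21.4, -20.9, -22.7], [21.8, 18.7, -22.7]]
258 38.228776104924684 [[23.0, -20.2, -26.7], [23.4, 18.0, -26.7]]
((632.9860229492188, -11.562896728515625), (130.35208129882812, 140.62513732910156), 76.2281723022461)
base centre in tool [ 91.16244698  -7.46782084 205.30199247]
```

>>> drive_tool --deltas '[[[0.03,-0.005,-0.01],[0,0,0],0.04],[[0.03,-0.005,-0.02],[0,0,0],0.04],[[0.03,-0.0055,-0.02],[0,0,0],0.04],[[0.001,0,-0.035],[0,0,0],0.04],[[0,0,-0.035],[0,0,0],0.04],[[0,0,-0.03],[0,0,0],0.04],[[0,0,-0.02],[0,0,0],0.04],[[0,0,-0.01],[0,0,0],0.04]]'

```text
time: 7.95
tool_pos: [632.1, -12.5, 47.9]
orientation: [0.0, 0.993, -0.12, -0.002]
wrist_force: [-0.5, -0.2, -7.6]
finger_gap: 54.4
gripper_force: 66.6
```

```bash
python3 - <<'E'
from h import *
st=mstate(4); print(st)
im,c=snap("side","s4.png"); 
for t in ["cutter","pocket","base","slot"]: print(t,[(round(x["p"],2),np.round(toworld(c,x["position"]),1).tolist()) for x in landmark_of(t,"side")[:1]])
i1=cv2.resize(cv2.imread("pics/s4.png")[170:300,230:370],(560,520),interpolation=cv2.INTER_CUBIC)
cv2.imwrite("pics/s4b.png",i1)
E
```

```text
{'tool_pos': array([633.34433425, -12.60436235,  50.41414282]), 'orientation': array([ 8.93015771e-06,  9.92792534e-01, -1.19843442e-01, -7.30720167e-04]), 'time': 8.15, 'f': array([ 0.6331264 ,  0.52700228, -8.88872845])}
cutter [(0.8, [635.1, -9.7, 32.6])]
pocket [(0.75, [634.5, -17.0, 16.9])]
base [(0.9, [637.5, -14.8, 0.8])]
slot [(0.69, [637.3, -14.5, 49.6])]
```

View pics/s4b.png

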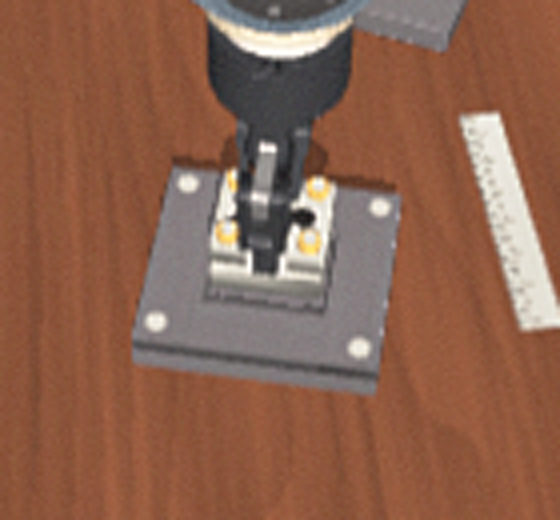

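>>> drive_tool --deltas '[[[0,0,-0.003],[0,0,0],0.04],[[0,0,-0.003],[0,0,0],0.04],[[0,0,-0.003],[0,0,0],0.04],[[0,0,-0.002],[0,0,0],0.04],[[0,0,-0.002],[0,0,0],0.04],[[0,0,0],[0,0,0],0.04],[[0,0,0],[0,0,0],0.04],[[0,0,0],[0,0,0],0.04]]'

```text
time: 9.07
tool_pos: [633.7, -12.6, 38.3]
orientation: [-0.0, 0.993, -0.12, 0.0]
wrist_force: [-0.6, 0.6, -9.0]
finger_gap: 54.4
gripper_force: 66.8
```

>>> drive_tool --deltas '[[[0,0,-0.001],[0,0,0],0.04],[[0,0,-0.001],[0,0,0],0.04],[[0,0,-0.001],[0,0,0],0.04],[[0,0,0],[0,0,0],0.04],[[0,0,0],[0,0,0],0.04]]'

```text
time: 9.48
tool_pos: [633.6, -12.6, 35.2]
orientation: [-0.0, 0.993, -0.12, -0.0]
wrist_force: [-0.4, -0.3, -7.6]
finger_gap: 54.2
gripper_force: 66.8
```

>>> drive_tool --deltas '[[[0,0,-0.001],[0,0,0],0.04],[[0,0,0],[0,0,0],0.04],[[0,0,0],[0,0,0],0.04]]'

```text
time: 9.73
tool_pos: [633.6, -12.6, 34.2]
orientation: [0.0, 0.993, -0.12, -0.0]
wrist_force: [-0.8, -0.5, -7.8]
finger_gap: 54.5
gripper_force: 66.8
```

>>> drive_tool --deltas '[[[0,0,-0.001],[0,0,0],0.04],[[0,0,0],[0,0,0],0.04],[[0,0,0],[0,0,0],0.04]]'

```text
time: 9.98
tool_pos: [633.7, -12.6, 34.0]
orientation: [0.0, 0.993, -0.12, 0.0]
wrist_force: [-5.2, 0.3, 5.1]
finger_gap: 54.4
gripper_force: 68.0
```

>>> drive_tool --deltas '[[[0,0,0],[0,0,0],0.056],[[0,0,0],[0,0,0],0.06],[[0,0,0],[0,0,0],0.075],[[0,0,0],[0,0,0],0.085],[[0,0,0],[0,0,0],0.085],[[0,0,0],[0,0,0],0.085]]'

```text
time: 10.48
tool_pos: [633.8, -12.6, 33.4]
orientation: [-0.0, 0.993, -0.12, 0.0]
wrist_force: [-0.1, -0.6, 0.6]
finger_gap: 85.3
gripper_force: 0.0
```

>>> drive_tool --deltas '[[[0,0,0.01],[0,0,0],0.085],[[0,0,0.02],[0,0,0],0.085],[[0,0,0.03],[0,0,0],0.085],[[0,0,0.035],[0,0,0],0.085],[[0,0,0.035],[0,0,0],0.085],[[-0.02,0.005,0.035],[0,0,0],0.085],[[-0.035,0.009,0.02],[0,0,0],0.085],[[-0.035,0.009,0],[0,0,0],0.085]]'

```text
time: 11.15
tool_pos: [544.6, 10.4, 223.3]
orientation: [-0.0, 0.993, -0.12, 0.004]
wrist_force: [0.7, 0.2, 0.4]
finger_gap: 85.5
gripper_force: 0.0
```

```bash
python3 - <<'E'
from h import *
from fit import rectfit
st=mstate(5); print(st)
im,c=snap("wrist","w5.png"); c=cam("wrist",st)
for t in ["cutter","slot","pocket"]: print(t,[(round(x["p"],2),np.round(toworld(c,x["position"]),1).tolist()) for x in landmark_of(t,"wrist")[:1]])
for t,z in (("base",26),("cutter",51.5),("guide",51.5)):
    s=silhouettes(t,"wrist")
    if s: print(t,s[0]["p"],rectfit(s[0]["pixels"],c,z)[0])
    for q in s[:1]:
        y,x=np.nonzero(q["pixels"]); print(x.min(),x.max(),y.min(),y.max())
u,v=proj(c,[633.7,-12.6,45])[0].astype(int); print(u,v)
i=cv2.imread("pics/w5.png")[max(v-75,0):v+75,u-100:u+100]; cv2.imwrite("pics/w5b.png",cv2.resize(i,(800,600),interpolation=cv2.INTER_CUBIC))
E
```

```text
{'tool_pos': array([541.25109795,  11.05387834, 219.58947263]), 'orientation': array([-6.76096231e-05,  9.92825211e-01, -1.19574517e-01,  1.76264223e-04]), 'time': 11.4, 'f': array([ 0.5369257 , -0.23753394, -0.00756789])}
cutter [(0.71, [629.9, -12.4, 14.5])]
slot [(0.81, [632.5, -9.1, 32.6])]
pocket [(0.55, [741.8, 230.1, -1.2])]
base 0.88 ((629.6949462890625, -10.36627197265625), (130.08457946777344, 139.60594177246094), 75.90448760986328)
218 345 34 172
cutter 0.76 ((629.7487182617188, -10.118816375732422), (55.11572265625, 63.38653564453125), 76.2489242553711)
252 309 70 138
guide 0.58 ((629.7675170898438, -10.009300231933594), (55.56858825683594, 63.3590202331543), 76.19322204589844)
252 309 70 138
282 100
```

View pics/w5b.png

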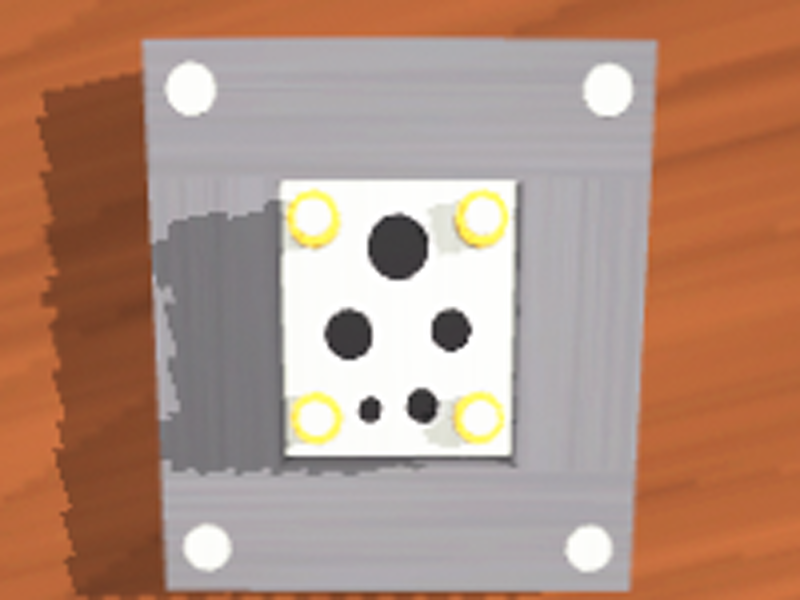

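>>> drive_tool --deltas '[[[-0.01,0.035,0],[0,0,1],0.085],[[-0.01,0.035,0],[0,0,1],0.085],[[-0.01,0.035,0],[0,0,1],0.085],[[-0.01,0.035,0],[0,0,1],0.085],[[-0.01,0.035,0],[0,0,1],0.085],[[-0.01,0.035,0],[0,0,1],0.085],[[-0.01,0.035,0],[0,0,1],0.085],[[-0.01,0.03,0],[0,0,1],0.085]]'

```text
time: 12.42
tool_pos: [463.0, 287.4, 218.2]
orientation: [-0.0, 0.999, -0.05, 0.0]
wrist_force: [0.5, 0.6, 0.0]
finger_gap: 84.7
gripper_force: 0.0
```

>>> drive_tool --deltas '[[[0,0,-0.03],[0,0,0],0.05],[[0,0,-0.03],[0,0,0],0.05],[[0,0,0],[0,0,0],0.05],[[0,0,0],[0,0,0],0.05],[[0,0,0],[0,0,0],0.05]]'

```text
time: 12.83
tool_pos: [464.5, 285.4, 159.6]
orientation: [-0.0, 0.999, -0.051, 0.001]
wrist_force: [0.3, -0.1, -0.1]
finger_gap: 49.9
gripper_force: 0.0
```

```bash
python3 - <<'E'
from h import *
from fit import rectfit
st=mstate(4); print(st)
im,_=snap("wrist","w6.png"); c=cam("wrist",st)
for t in ["gauge","gauge_tip"]: print(t,[(round(x["p"],2),np.round(toworld(c,x["position"]),1).tolist()) for x in landmark_of(t,"wrist")[:2]])
red=((im[...,0].astype(int)-np.maximum(im[...,1],im[...,2])>110)&(im[...,1]<70)).astype(np.uint8)
red[330:]=0
n,l,s,_=cv2.connectedComponentsWithStats(red); k=1+s[1:,4].argmax(); print(s[k])
for z in (9,18): print("red",z,rectfit(l==k,c,z)[0])
s=silhouettes("gauge","wrist")
if s: print(s[0]["p"],rectfit(s[0]["pixels"],c,6)[0])
E
```

```text
{'tool_pos': array([464.5634354 , 285.46073642, 159.9034148 ]), 'orientation': array([-5.98606649e-04,  9.98718916e-01, -5.05872400e-02,  1.04858351e-03]), 'time': 13.0333, 'f': array([-0.07148954, -0.38577669,  0.22405249])}
gauge [(0.55, [464.6, 294.8, 1.1])]
gauge_tip [(0.6, [581.8, 278.9, -0.6])]
[269 176  14  51 626]
red 9 ((463.5048828125, 291.8674621582031), (13.308279991149902, 51.51959991455078), 84.13302612304688)
red 18 ((465.66046142578125, 291.4891357421875), (12.898561477661133, 49.933494567871094), 84.133056640625)
0.6 ((507.146484375, 286.4167785644531), (14.104001998901367, 141.50680541992188), 83.56238555908203)
```

View pics/w6.png

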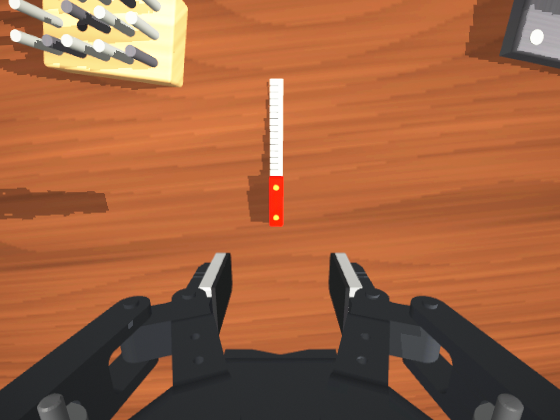

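>>> drive_tool --deltas '[[[0.0055,0.0045,-0.03],[0,0,0],0.05],[[0,0,-0.035],[0,0,0],0.05],[[0,0,-0.035],[0,0,0],0.05],[[0,0,-0.03],[0,0,0],0.05],[[0,0,-0.015],[0,0,0],0.05],[[0,0,-0.007],[0,0,0],0.05],[[0,0,0],[0,0,0],0.05],[[0,0,0],[0,0,0],0.05]]'

```text
time: 13.9
tool_pos: [469.6, 290.1, 7.0]
orientation: [-0.0, 0.999, -0.05, 0.0]
wrist_force: [0.3, 0.1, 0.2]
finger_gap: 49.9
gripper_force: 0.0
```

>>> drive_tool --deltas '[[[0,0,0],[0,0,0],0.03],[[0,0,0],[0,0,0],0.025],[[0,0,0],[0,0,0],0.02],[[0,0,0],[0,0,0],0.015],[[0,0,0],[0,0,0],0.005],[[0,0,0],[0,0,0],0.005],[[0,0,0],[0,0,0],0.005],[[0,0,0],[0,0,0],0.005]]'

```text
time: 14.57
tool_pos: [469.6, 290.1, 7.2]
orientation: [-0.0, 0.999, -0.05, 0.001]
wrist_force: [-1.0, -1.0, 7.0]
finger_gap: 12.0
gripper_force: 59.3
```

>>> drive_tool --deltas '[[[0,0,0.005],[0,0,0],0.005],[[0,0,0.015],[0,0,0],0.005],[[0,0,0.03],[0,0,0],0.005],[[0,0,0.03],[0,0,0],0.005],[[0,0,0.02],[0,0,0],0.005],[[0,0,0],[0,0,0],0.005]]'

```text
time: 15.07
tool_pos: [470.9, 290.8, 110.7]
orientation: [-0.002, 0.999, -0.05, 0.003]
wrist_force: [0.8, 0.1, -0.5]
finger_gap: 12.0
gripper_force: 58.6
```

>>> drive_tool --deltas '[[[0.001,-0.033,0],[0,0,-1],0.005],[[0.001,-0.033,0],[0,0,-1],0.005],[[0.001,-0.033,0],[0,0,-1],0.005],[[0.001,-0.033,0],[0,0,-1],0.005],[[0.001,-0.033,0],[0,0,-1],0.005],[[0.001,-0.033,0],[0,0,-1],0.005],[[0,-0.033,0],[0,0,-1],0.005],[[0,-0.033,0],[0,0,-1],0.005]]'

```text
time: 15.73
tool_pos: [474.5, 24.3, 105.9]
orientation: [0.0, 0.993, -0.12, -0.0]
wrist_force: [-0.0, 0.2, -0.5]
finger_gap: 12.2
gripper_force: 58.7
```

>>> drive_tool --deltas '[[[0,0,0],[0,0,0],0.005],[[0,0,0],[0,0,0],0.005],[[0,0,0],[0,0,0],0.005],[[0,0,0],[0,0,0],0.005]]'

```text
time: 16.07
tool_pos: [475.0, 26.8, 106.1]
orientation: [-0.0, 0.993, -0.119, -0.0]
wrist_force: [0.0, 0.8, -0.7]
finger_gap: 11.9
gripper_force: 58.9
```

```bash
python3 - <<'E'
from h import *
from fit import rectfit
st=mstate(4); print(st)
im,_=snap("wrist","w7.png"); c=cam("wrist",st); A=rot(st["orientation"])
T=lambda p:((np.array(p)-st["tool_pos"])@A).round(1).tolist()
for t in ["gauge","gauge_tip","slot","cutter"]: print(t,[(round(x["p"],2),np.round(toworld(c,x["position"]),1).tolist(),T(toworld(c,x["position"]))) for x in landmark_of(t,"wrist")[:1]])
for t,z in (("cutter",51.5),("base",26)):
    s=silhouettes(t,"wrist")
    if s: r=rectfit(s[0]["pixels"],c,z)[0]; print(t,s[0]["p"],r,T([*r[0],z]))
E
```

```text
{'tool_pos': array([475.06104101,  26.76703353, 106.17432109]), 'orientation': array([-2.59546309e-05,  9.92884961e-01, -1.19077465e-01, -1.00431635e-04]), 'time': 16.2667, 'f': array([ 0.21680086, -0.81143436, -0.52889591])}
gauge [(0.57, [470.5, 30.9, 100.2], [-5.4, -3.0, 5.9])]
gauge_tip [(0.96, [582.8, 4.7, 100.7], [109.9, -4.0, 5.4])]
slot []
cutter []
cutter 0.68 ((497.2899169921875, 21.889820098876953), (19.092315673828125, 199.1962127685547), 75.5244140625) [22.8, -0.5, 54.7]
base 0.95 ((583.025634765625, -37.07326126098633), (56.53954315185547, 61.20759963989258), 76.32928466796875) [120.0, 36.5, 80.1]
```

View pics/w7.png

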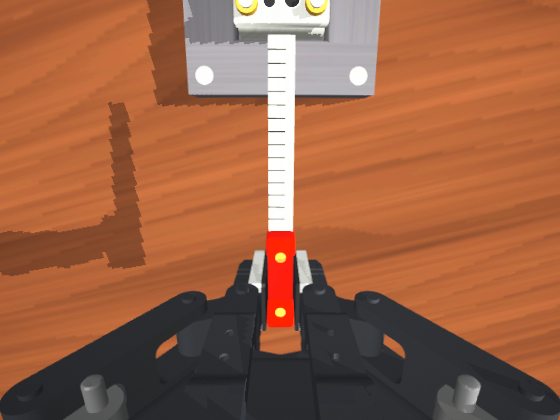

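```bash
python3 - <<'E'
from h import *
st=manip.get_state(); c=cam("wrist",st); A=rot(st["orientation"])
im=cv2.imread("pics/w7.png").astype(int)
T=lambda p:((np.array(p)-st["tool_pos"])@A).round(1).tolist()
g=im.min(2)
for r in (38,60,100,150,200): 
    x=np.nonzero(g[r]>170)[0]; x=x[(x>255)&(x<310)]; print(r,x.min(),x.max(),end=' | ')
col=g[20:45,276:288].mean(1).round().astype(int); print("\n",col)
print("tip",T(pix2plane(c,[[281.5,35]],100.5)))
bl=pix2plane(c,[[280.8,220]],105.5); print("blade base",T(bl))
m=(g>200).astype(np.uint8); m[:60]=0;m[95:]=0
n,l,s,ce=cv2.connectedComponentsWithStats(m)
q=[ce[k] for k in range(1,n) if 100<s[k,4]<500 and (abs(ce[k][0]-281)>40)]; print(q, T(pix2plane(c,q,26.5)))
x=np.nonzero(g[28]>110)[0]; print(x.min(),x.max(),[ (a,b) for a,b in zip(x[:-1],x[1:]) if b-a>3])
E
python3 - <<'E'
import cv2
i=cv2.imread('pics/w7.png')[0:110,180:390]; cv2.imwrite('pics/w7b.png',cv2.resize(i,(798,418),interpolation=cv2.INTER_CUBIC))
E
```

```text
38 268 295 | 60 256 309 | 100 268 294 | 150 268 293 | 200 268 292 | 
 [253 253 247 197 173 168 169 180 186 167 146 126 110 105 176 248 254 254
 254 254 254 254 254 254 254]
tip [[109.1, -0.6, 5.8]]
blade base [[25.1, -0.9, 0.8]]
[array([203.95104895,  74.8041958 ]), array([358.05902778,  75.39930556])] [[104.6, -53.3, 79.8], [104.1, 52.2, 79.8]]
185 378 [(np.int64(233), np.int64(238)), (np.int64(324), np.int64(328))]
```

View pics/w7b.png

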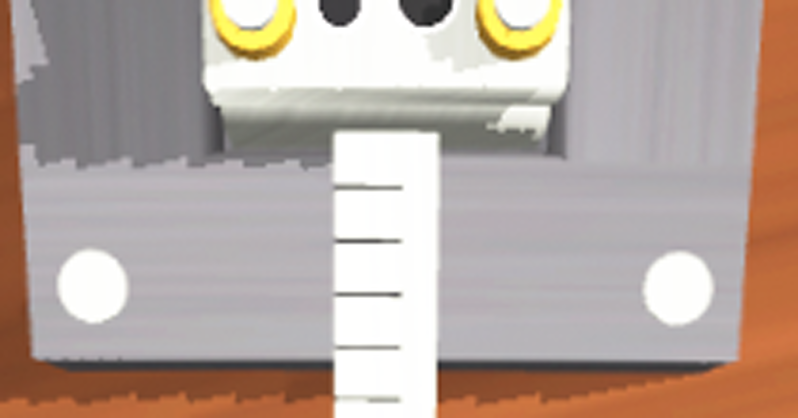

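>>> drive_tool --deltas '[[[0,0,-0.02],[0,0,0],0.005],[[0,0,-0.02],[0,0,0],0.005],[[0,0,-0.015],[0,0,0],0.005],[[0,0,-0.007],[0,0,0],0.005],[[0,0,-0.003],[0,0,0],0.005],[[0,0,0],[0,0,0],0.005],[[0,0,0],[0,0,0],0.005],[[0,0,0],[0,0,0],0.005]]'

```text
time: 17.28
tool_pos: [475.7, 25.8, 42.1]
orientation: [-0.0, 0.993, -0.12, 0.001]
wrist_force: [-1.1, 0.7, -0.9]
finger_gap: 12.0
gripper_force: 58.8
```

```bash
python3 - <<'E'
from h import *
st=mstate(4); print(st)
im,c=snap("side","s8.png")
for t in ["gauge","gauge_tip","slot"]: print(t,[(round(x["p"],2),np.round(toworld(c,x["position"]),1).tolist()) for x in landmark_of(t,"side")[:1]])
E
```

```text
{'tool_pos': array([475.52582708,  25.86382503,  41.9029756 ]), 'orientation': array([-4.47791125e-05,  9.92795795e-01, -1.19817348e-01,  5.58105995e-04]), 'time': 17.4833, 'f': array([-0.60432391,  0.02660562, -0.88909877])}
gauge [(0.79, [472.0, 26.7, 40.2])]
gauge_tip [(0.57, [583.8, 1.4, 36.7])]
slot [(0.7, [633.4, -11.6, 33.2])]
```

>>> drive_tool --deltas '[[[0.0039,-0.00095,-0.0007],[0,0,0],0.005],[[0.0039,-0.00095,0],[0,0,0],0.005],[[0.0039,-0.00095,0],[0,0,0],0.005],[[0.0039,-0.00095,0],[0,0,0],0.005],[[0.0039,-0.00095,0],[0,0,0],0.005],[[0.0029,-0.0007,0],[0,0,0],0.005],[[0,0,0],[0,0,0],0.005],[[0,0,0],[0,0,0],0.005]]'

```text
time: 18.35
tool_pos: [497.5, 20.4, 40.5]
orientation: [0.0, 0.993, -0.12, -0.0]
wrist_force: [-0.0, -0.1, -0.4]
finger_gap: 12.2
gripper_force: 58.8
```

>>> drive_tool --deltas '[[[0.0019,-0.0005,0],[0,0,0],0.005],[[0.0019,-0.0005,0],[0,0,0],0.005],[[0.0019,-0.0005,0],[0,0,0],0.005],[[0,0,0],[0,0,0],0.005],[[0,0,0],[0,0,0],0.005]]'

```text
time: 18.77
tool_pos: [503.3, 18.9, 40.6]
orientation: [0.0, 0.993, -0.12, 0.0]
wrist_force: [-0.5, 0.3, -1.2]
finger_gap: 12.0
gripper_force: 58.8
```

>>> drive_tool --deltas '[[[0.0029,-0.0007,0],[0,0,0],0.005],[[0.0029,-0.0007,0],[0,0,0],0.005],[[0.0029,-0.0007,0],[0,0,0],0.005],[[0.0019,-0.0005,0],[0,0,0],0.005],[[0,0,0],[0,0,0],0.005],[[0,0,0],[0,0,0],0.005]]'

```text
time: 19.27
tool_pos: [513.9, 16.3, 40.5]
orientation: [-0.0, 0.993, -0.12, -0.0]
wrist_force: [-1.1, 0.2, -0.7]
finger_gap: 12.2
gripper_force: 58.8
```

```bash
python3 - <<'E'
from h import *
st=mstate(4); print(st)
im,c=snap("wrist","w9.png"); snap("side","s9.png")
a=cv2.imread("pics/w9.png")[0:210,140:420]; b=cv2.imread("pics/s9.png")[190:290,210:343]
cv2.imwrite("pics/m9.png",np.hstack([cv2.resize(a,(400,300)),cv2.resize(b,(400,300),interpolation=cv2.INTER_CUBIC)]))
E
```

```text
{'tool_pos': array([513.72049312,  16.33376881,  40.54034045]), 'orientation': array([-1.54912261e-06,  9.92793094e-01, -1.19840983e-01, -1.02730768e-04]), 'time': 19.4667, 'f': array([-0.32446929, -0.64423891, -0.19762843])}
```

View pics/m9.png

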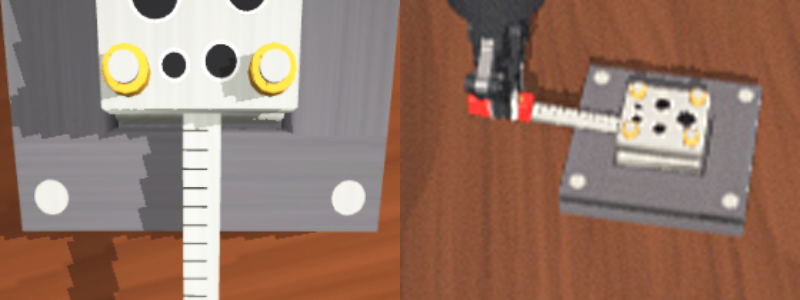

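>>> drive_tool --deltas '[[[0,0,-0.0003],[0,0,0],0.005],[[0,0,0],[0,0,0],0.005]]'

```text
time: 19.73
tool_pos: [513.8, 16.3, 40.3]
orientation: [-0.0, 0.993, -0.12, 0.0]
wrist_force: [0.3, -0.3, -1.1]
finger_gap: 12.2
gripper_force: 58.9
```

>>> drive_tool --deltas '[[[0,0,-0.0003],[0,0,0],0.005],[[0,0,0],[0,0,0],0.005]]'

```text
time: 19.9
tool_pos: [513.9, 16.3, 40.0]
orientation: [-0.0, 0.993, -0.12, 0.0]
wrist_force: [-0.2, -0.0, -0.5]
finger_gap: 12.5
gripper_force: 58.9
```

>>> drive_tool --deltas '[[[0,0,-0.0003],[0,0,0],0.005],[[0,0,0],[0,0,0],0.005]]'

```text
time: 20.07
tool_pos: [513.9, 16.3, 39.7]
orientation: [0.0, 0.993, -0.12, 0.0]
wrist_force: [-1.5, 0.4, -0.3]
finger_gap: 12.3
gripper_force: 59.0
```

>>> drive_tool --deltas '[[[0,0,-0.0003],[0,0,0],0.005],[[0,0,0],[0,0,0],0.005],[[0,0,0],[0,0,0],0.005]]'

```text
time: 20.32
tool_pos: [513.9, 16.3, 39.4]
orientation: [0.0, 0.993, -0.12, 0.0]
wrist_force: [-1.2, -0.0, 0.6]
finger_gap: 12.2
gripper_force: 59.1
```

>>> drive_tool --deltas '[[[0,0,-0.0003],[0,0,0],0.005],[[0,0,0],[0,0,0],0.005],[[0,0,0],[0,0,0],0.005]]'

```text
time: 20.57
tool_pos: [513.8, 16.3, 39.1]
orientation: [-0.0, 0.993, -0.12, 0.0]
wrist_force: [-1.7, 0.0, 1.2]
finger_gap: 12.0
gripper_force: 59.2
```

>>> drive_tool --deltas '[[[0,0,-0.0003],[0,0,0],0.005],[[0,0,0],[0,0,0],0.005],[[0,0,0],[0,0,0],0.005]]'

```text
time: 20.82
tool_pos: [513.8, 16.3, 38.8]
orientation: [-0.0, 0.993, -0.12, 0.0]
wrist_force: [-1.0, 0.3, 3.2]
finger_gap: 12.4
gripper_force: 59.2
```

>>> drive_tool --deltas '[[[0.0019,-0.0005,0.0005],[0,0,0],0.005],[[0.0019,-0.0005,0],[0,0,0],0.005],[[0.0019,-0.0005,0],[0,0,0],0.005],[[0.0019,-0.0005,0],[0,0,0],0.005],[[0.0019,-0.0005,0],[0,0,0],0.005],[[0.0019,-0.0005,0],[0,0,0],0.005],[[0,0,0],[0,0,0],0.005]]'

```text
time: 21.4
tool_pos: [525.8, 13.2, 39.4]
orientation: [-0.0, 0.993, -0.12, 0.0]
wrist_force: [1.2, 0.0, 1.1]
finger_gap: 12.1
gripper_force: 59.2
```

>>> drive_tool --deltas '[[[0.001,-0.0002,0],[0,0,0],0.005],[[0.001,-0.0003,0],[0,0,0],0.005],[[0,0,0],[0,0,0],0.005]]'

```text
time: 21.65
tool_pos: [527.4, 12.8, 39.3]
orientation: [-0.0, 0.993, -0.12, 0.0]
wrist_force: [-1.5, 0.8, 2.7]
finger_gap: 12.2
gripper_force: 59.2
```

>>> drive_tool --deltas '[[[0.001,-0.0002,0],[0,0,0],0.005],[[0.001,-0.0003,0],[0,0,0],0.005],[[0,0,0],[0,0,0],0.005]]'

```text
time: 21.9
tool_pos: [529.4, 12.3, 39.3]
orientation: [-0.0, 0.993, -0.12, 0.0]
wrist_force: [-1.0, -0.3, 2.1]
finger_gap: 12.2
gripper_force: 59.2
```

>>> drive_tool --deltas '[[[0.001,-0.0002,0],[0,0,0],0.005],[[0.001,-0.0003,0],[0,0,0],0.005],[[0,0,0],[0,0,0],0.005]]'

```text
time: 22.15
tool_pos: [531.5, 11.8, 39.3]
orientation: [-0.0, 0.993, -0.12, 0.0]
wrist_force: [-0.7, -0.4, 2.0]
finger_gap: 11.8
gripper_force: 59.2
```

>>> drive_tool --deltas '[[[0.001,-0.0002,0],[0,0,0],0.005],[[0.001,-0.0003,0],[0,0,0],0.005],[[0,0,0],[0,0,0],0.005]]'

```text
time: 22.4
tool_pos: [533.5, 11.3, 39.3]
orientation: [-0.0, 0.993, -0.12, 0.0]
wrist_force: [-0.8, 0.9, 1.9]
finger_gap: 12.0
gripper_force: 59.2
```

>>> drive_tool --deltas '[[[0.001,-0.0002,0],[0,0,0],0.005],[[0.001,-0.0003,0],[0,0,0],0.005],[[0,0,0],[0,0,0],0.005]]'

```text
time: 22.65
tool_pos: [535.5, 10.8, 39.3]
orientation: [-0.0, 0.993, -0.12, 0.0]
wrist_force: [-1.6, 0.9, 2.2]
finger_gap: 12.4
gripper_force: 59.3
```

>>> drive_tool --deltas '[[[0.001,-0.0002,0],[0,0,0],0.005],[[0.001,-0.0003,0],[0,0,0],0.005],[[0,0,0],[0,0,0],0.005]]'

```text
time: 22.9
tool_pos: [537.2, 10.3, 39.3]
orientation: [-0.0, 0.993, -0.12, -0.0]
wrist_force: [-2.9, 1.8, 2.9]
finger_gap: 12.3
gripper_force: 59.4
```

Inside about 42.5 mm; force starting to rise. Single 1 mm steps.

>>> drive_tool --deltas '[[[0.001,-0.0002,0],[0,0,0],0.005],[[0,0,0],[0,0,0],0.005],[[0,0,0],[0,0,0],0.005]]'

```text
time: 23.15
tool_pos: [537.8, 10.2, 39.2]
orientation: [0.0, 0.993, -0.12, -0.001]
wrist_force: [-5.3, 0.2, 4.1]
finger_gap: 12.2
gripper_force: 59.4
```

>>> drive_tool --deltas '[[[0.001,-0.0003,0],[0,0,0],0.005],[[0,0,0],[0,0,0],0.005],[[0,0,0],[0,0,0],0.005]]'

```text
time: 23.4
tool_pos: [538.5, 10.0, 39.1]
orientation: [-0.0, 0.993, -0.12, -0.001]
wrist_force: [-6.6, 1.2, 5.6]
finger_gap: 12.4
gripper_force: 59.6
```

>>> drive_tool --deltas '[[[-0.0029,0.0007,0],[0,0,0],0.005],[[-0.0029,0.0007,0],[0,0,0],0.005],[[0,0,0.0009],[0,0,0],0.005],[[0,0,0],[0,0,0],0.005],[[0,0,0],[0,0,0],0.005],[[0,0,0],[0,0,0],0.005]]'

```text
time: 23.9
tool_pos: [533.3, 11.2, 40.1]
orientation: [-0.0, 0.993, -0.12, -0.0]
wrist_force: [0.3, -0.2, 0.4]
finger_gap: 11.9
gripper_force: 59.0
```

```bash
cat > m.py <<'E'
from h import *
P=[]
for _ in range(4):
    vision.camera("side"); s=manip.get_state(); P.append(np.r_[s["tool_pos"],s["wrist_force"],s["torque"]])
P=np.mean(P,0); A=rot(s["orientation"]); u=A[:,0]
d=(np.array([633.6,-12.6,0])-P[:3])[:2]@(u[:2]/np.linalg.norm(u[:2]))
print(P.round(2).tolist(),"pitch(tip up deg)",np.degrees(np.arcsin(u[2])).round(2),"inside",round(32-(d-109.7),1),"axial",(P[3:6]@u).round(2),"moment about y'",(P[6:]@A[:,1]).round(3),"t",s["time"])
E
python3 m.py
```

```text
[533.29, 11.24, 40.09, -0.38, 0.28, 0.09, 0.02, 0.03, 0.03] pitch(tip up deg) -0.03 inside 38.6 axial -0.44 moment about y' -0.032 t 24.1
```

>>> drive_tool --deltas '[[[0.0019,-0.0005,0],[0,0,0],0.005],[[0.0019,-0.0005,0],[0,0,0],0.005],[[0,0,0],[0,0,0],0.005],[[0,0,0],[0,0,0],0.005]]'

```text
time: 24.43
tool_pos: [536.7, 10.3, 39.9]
orientation: [0.0, 0.993, -0.12, -0.001]
wrist_force: [-5.7, 1.6, 2.3]
finger_gap: 12.3
gripper_force: 59.1
```

```bash
python3 m.py
```

```text
[536.72, 10.27, 39.97, -5.2, 0.56, 1.13, 0.14, 0.78, 0.0] pitch(tip up deg) -0.07 inside 42.2 axial -5.19 moment about y' -0.793 t 24.6333
```

>>> drive_tool --deltas '[[[0.001,-0.0002,0],[0,0,0],0.005],[[0,0,0],[0,0,0],0.005],[[0,0,0],[0,0,0],0.005]]'

```text
time: 24.88
tool_pos: [537.8, 10.1, 40.0]
orientation: [0.0, 0.993, -0.12, -0.001]
wrist_force: [-4.0, 2.0, 1.0]
finger_gap: 12.1
gripper_force: 59.1
```

```bash
python3 m.py
```

```text
[537.81, 10.07, 40.02, -5.13, 0.24, 1.03, 0.14, 0.78, -0.02] pitch(tip up deg) -0.06 inside 43.3 axial -5.04 moment about y' -0.793 t 25.0833
```

>>> drive_tool --deltas '[[[0.001,-0.0002,0],[0,0,0],0.005],[[0,0,0],[0,0,0],0.005],[[0,0,0],[0,0,0],0.005]]'

```text
time: 25.33
tool_pos: [538.9, 9.8, 40.0]
orientation: [0.0, 0.993, -0.12, -0.0]
wrist_force: [-5.9, 1.0, 0.7]
finger_gap: 12.2
gripper_force: 59.1
```

```bash
python3 m.py; python3 - <<'E'
from h import *
im,c=snap("wrist","w10.png"); st=manip.get_state(); A=rot(st["orientation"])
red=((im[...,0].astype(int)-np.maximum(im[...,1],im[...,2])>110)&(im[...,1]<70))
y,x=np.nonzero(red); y=y[(x>255)&(x<305)]; print("red rows",y.min(),y.max())
i=cv2.imread("pics/w7.png")[:,:,::-1]; red=((i[...,0].astype(int)-np.maximum(i[...,1],i[...,2])>110)&(i[...,1]<70))
y,x=np.nonzero(red); y=y[(x>255)&(x<305)]; print("before",y.min(),y.max())
i=cv2.imread("pics/w10.png")[30:330,180:380]; cv2.imwrite("pics/w10b.png",cv2.resize(i,(400,600),interpolation=cv2.INTER_CUBIC))
E
```

```text
[538.92, 9.85, 40.06, -5.1, 1.04, 0.88, 0.13, 0.76, -0.01] pitch(tip up deg) -0.04 inside 44.4 axial -5.2 moment about y' -0.77 t 25.5333
red rows 230 326
before 231 326
```

View pics/w10b.png

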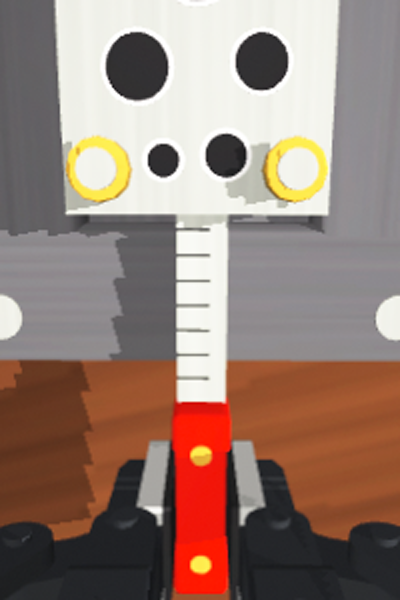

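```bash
python3 - <<'E'
from h import *
# cutter position relative to base in fixed side camera: register patches between early (s9) and now
im,c=snap("side","s10.png"); a=cv2.imread("pics/s9.png",0).astype(np.float32); b=cv2.imread("pics/s10.png",0).astype(np.float32)
p=proj(c,[[633.6,-12.6,52],[633.6,-60,26]]); print(p)
for nm,(u,v),w,h in (("cutter",p[0]+[5,-1],13,11),("base",p[1],20,8)):
    u,v=int(u),int(v); A=a[v-h:v+h,u-w:u+w]; B=b[v-h:v+h,u-w:u+w]
    W=np.eye(2,3,dtype=np.float32); cc,W=cv2.findTransformECC(A,B,W,cv2.MOTION_TRANSLATION,(3,200,1e-6),None,1); print(nm,cc,W[:,2])
print("mm/px x", 1/(proj(c,[634.6,-12.6,52])[0]-p[0])[0])
E
```

```text
[[296.56068701 228.69565039]
 [298.36646615 252.04802888]]
cutter 0.973126518500718 [0.53800404 0.07656146]
base 0.9232499631858659 [0.25593713 0.06494385]
mm/px x 2.300846746459732
```

>>> drive_tool --deltas '[[[0.0005,-0.0001,0],[0,0,0],0.005],[[0.0005,-0.0001,0],[0,0,0],0.005],[[0,0,0],[0,0,0],0.005],[[0,0,0],[0,0,0],0.005]]'

```text
time: 25.97
tool_pos: [539.9, 9.7, 40.0]
orientation: [0.0, 0.993, -0.12, -0.0]
wrist_force: [-5.0, 0.8, 0.7]
finger_gap: 12.3
gripper_force: 59.1
```

```bash
python3 m.py
```

```text
[539.87, 9.67, 40.05, -4.61, 1.23, 1.0, 0.13, 0.83, -0.03] pitch(tip up deg) -0.05 inside 45.4 axial -4.77 moment about y' -0.833 t 26.1667
```

>>> drive_tool --deltas '[[[0.0005,-0.0001,0],[0,0,0],0.005],[[0.0005,-0.0001,0],[0,0,0],0.005],[[0,0,0],[0,0,0],0.005],[[0,0,0],[0,0,0],0.005]]'

```text
time: 26.5
tool_pos: [540.4, 9.6, 39.9]
orientation: [0.0, 0.993, -0.12, -0.001]
wrist_force: [-6.1, 1.6, 2.0]
finger_gap: 11.9
gripper_force: 59.1
```

```bash
python3 m.py
```

```text
[540.41, 9.56, 39.94, -7.41, 1.3, 1.4, 0.23, 1.12, -0.03] pitch(tip up deg) -0.11 inside 45.9 axial -7.51 moment about y' -1.14 t 26.7
```

>>> drive_tool --deltas '[[[-0.0003,0.0001,0],[0,0,0],0.005],[[0,0,0],[0,0,0],0.005],[[0,0,0],[0,0,0],0.005],[[0,0,0],[0,0,0],0.005]]'

```text
time: 27.03
tool_pos: [540.4, 9.6, 40.0]
orientation: [0.0, 0.993, -0.12, -0.001]
wrist_force: [-6.0, 1.3, 0.5]
finger_gap: 11.8
gripper_force: 59.1
```

```bash
python3 m.py; python3 - <<'E'
from h import *
from fit import rectfit
st=mstate(3); im,_=snap("wrist","w11.png"); c=cam("wrist",st)
for t,z in (("cutter",51.5),("base",26)):
    s=silhouettes(t,"wrist")
    if s: print(t,s[0]["p"],rectfit(s[0]["pixels"],c,z)[0])
E
```

```text
[540.4, 9.59, 40.0, -5.59, 1.11, 1.52, 0.17, 0.9, -0.02] pitch(tip up deg) -0.07 inside 45.9 axial -5.69 moment about y' -0.914 t 27.2333
cutter 0.74 ((629.085205078125, -9.899883270263672), (55.84697723388672, 52.05947494506836), 76.14613342285156)
base 0.77 ((606.0034790039062, -41.47831726074219), (57.77334976196289, 101.8124008178711), 76.00743865966797)
```

```bash
python3 -c "
from h import *
print(job.sign_off())"
```

```text
the job is handed in; nothing more can be done
None
```

The cutter is seated flat and square on the recess floor and released. The gauge is held in the slot about 44 mm deep with a steady push of about 5.7 N; the push slid the cutter roughly 2 mm to the far recess wall. The job was handed in at about 27 s of the 72 s, and sign-off gave no verdict.

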